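# Close the filter drawer and set the clamp cap

## Task

Push the open filter drawer of the white filter unit fully home until it clicks in. Then screw the black knurled cap on top of the unit clockwise (seen from above) until it bottoms out, back it off a quarter turn, and finish while still holding the cap between the fingers at that setting. Leave the small things round the unit where they are.

Things in the scene. Friction and masses are not known exactly. Their poses are not given: they have to be found in the camera images.
- filter_unit: White filter unit fixed to the bench: a box 140 mm deep (its x), 120 wide (its y), 60 high; origin at the centre of its underside, -x side with the drawer towards the robot. A 36 mm boss in the middle of its top, 82 mm above the bench, carries the cap. To its right a fixed grey tank, 370 mm across and 1 m tall, stands on the bench, axis 0.70 m ahead of the robot and 0.41 m right: swing past it drawn in.
- drawer_front (a point): Centre of the outer face of the filter drawer's grey front plate, which is flat, 112 mm wide and 46 mm high (8 to 54 mm above the bench) and 10 mm thick; same axes as the unit. This point is 31 mm above the bench, and lies 80 mm in front of the unit's origin when the drawer is home. The drawer is pushed along the unit's +x.
- filter_drawer (a joint): How far the drawer stands open, in m: 0 home, at most 0.07. A sprung ball gives a bump of about 3 N from 11 to 5 mm before home; over the last 3 mm it draws the drawer home and keeps it there. Otherwise the drawer slides with about 1 N, against a solid stop.
- clamp_cap: The black knurled cap with its thread: a round cap 44 mm in diameter (about 46 over the ribs) and 32 mm tall with a vertical axis. Origin at the centre of its underside; this body rises and falls with the thread, 6 mm a turn (0.95 mm per rad), and does not turn. Bottomed, its underside is 82 mm and its top 114 mm above the bench.
- cap_middle (a point): Point on the cap's axis half-way up it (98 mm above the bench when bottomed); it turns with the cap, and its +x axis points along the raised aluminium rib (3 mm high) on the cap's top.
- cap_turn (a joint): Turn of the cap, in rad: 0 bottomed out against a solid stop, growing as it is unscrewed (counter-clockwise from above); a quarter turn is 1.57, at most 4.2. It starts 0.9 to 2.3 above the bottom, already on its thread. Friction 0.08 N m; it stays where it is left.
- vial_1: Small capped vial, 21 mm in diameter, 51 mm tall, standing beside the unit; origin at its underside. Leave alone.
- vial_3: Second such vial beside the unit; origin at its underside. Leave alone.
- tape_roll_1: Roll of tape lying flat, 60 mm in diameter, 19 mm high, beside the unit; origin at its underside. Leave alone.
- petri_dish_1: Shallow clear dish, 68 mm in diameter, 14 mm high, beside the unit; origin at its underside. Leave alone.

How it is judged:
By the outcome, as a careful person would: the job done as asked, in the order asked, and still so for the second after the job is handed in, while the arm keeps its last pose, push and grip.
It also fails if it takes over 67 s, if anything falls off the work surface, if the arm or the gripper's body presses on something with over 40 N, if the wrist force passes 120 N, or if a joint passes its speed limit or range.

## Robot

A 6-joint arm with a two-finger parallel gripper is mounted at the origin on a cart in front of the work surface, level with it; the furniture and walls round the work are solid. World frame = base frame: x ahead of the robot, y to its left, z up, the work surface at z = 0. Lengths are in m, angles in rad, forces in N, time in s.
With the tool pointing down it reaches from about 0.425 to 0.925 m from the base axis. Payload 12.5 kg.
Tool frame: the origin (TCP) lies midway between the tips of the shut fingers; the grasp point (between the pads) lies 19 mm behind it (bot.grip_depth is the distance from the TCP to the grasp point, in m); z points along the fingers, y is the line along which they close (so a half turn about z gives the same grasp; the last joint's range is limited). The gripper opens to 85 mm and grips with 20 to 120 N. Pads are 22 mm wide; open, the fingers measure 114 mm over their backs; the gripper's body (76 mm by 85 mm) begins 54 mm behind the grasp point. The pads swing forward as they close: fully open they stand 13 mm farther back than shut.
Start: joints at [-1.424, 0.491, 1.559, -0, 1.092, -0.106], TCP at [0.156, -0.605, 0.231] pointing down, gripper open.
Joint ranges: [-3.1, 3.1], [-0.84, 2.19], [0.05, 2.79], [-1.13, 4.28], [0.06, 2.93], [-2.69, 2.69]. Speed limits (rad/s): [2.22, 2.22, 2.79, 3.14, 3.14, 3.14].

## Interface

Orientations are given as a 3x3 rotation matrix whose columns are the frame's x, y, z axes.
In Python, from plant import bot gives the robot as it stands.
- The arm moves only by the shell command python3 -m pendant 'ROWS' [OPENING] [FORCE]. ROWS is JSON, a list of rows, each an object of numbers: "x", "y", "z": the shift along the world's x, y, z in mm; "spin": the turn about the world's z in rad. In form: [{"x": .., "y": .., "z": .., "spin": ..}, ...]. A call has exactly 10 rows; each row shifts and turns the commanded pose from where the row before left it; what a row does not reach is not made up. A row lasts 1/12 s, in which the tool goes at most 41.7 mm and 7.16 degrees, less where a joint would pass 70% of its speed; a pose out of reach is approached as far as the arm can. A call is refused whole if a number of a shift passes 41.7 or a number of a turn 0.125, either way. A call with a gripper value outside its range is refused whole. OPENING is the closure in counts, from 0 (fully open) to 255 (shut), set as the call begins (- or left out, the last holds). The fingers move at their own pace and stop on an object; FORCE is the grip in N (left out, the last holds). Time passes only in rows, so rows that do not move let the fingers close, or fill a call up. It gives the time, the measured TCP pose, the force, the opening and the grip force at its end, in the units of the state.
- bot.state(): the state, without advancing time (a new reading comes with each control period).
- bot.read_camera(name): name is "side" or "top"; returns a dict with "image" (420x560x3 uint8, blue, green, red), "vertical_fov" (degrees; the focal length in pixels is half the picture's height over the tangent of half this angle, whatever the lens; pixels are square), "cx", "cy" (the principal point, pixels), "k1" (the pictures are not rectified: a ray, as slopes to the right and down, at radius r is drawn at 1 + k1 r^2 times it, then the intrinsics apply), "R" (3x3) and "t" (3): a world point X has camera coordinates R X + t. Camera axes: x right, y down, z forward; pixel columns grow to the right and rows downward; lengths in m; the calibration is good to about 2 mm. A picture is of the moment at which its call begins. There is no depth.
- bot.job_done(): hands the job in; it is judged then, once.
The state is a dict: "time": time; "joint_positions": joint angles; "joint_velocities": joint speeds; "effort": joint torques, N m; "eef_pos": TCP position; "orientation": TCP orientation; "force": force on the tool from outside, world axes, zero at the start; "wrist_torque": the same for the moment, N m; "grip_width": opening from 0.0 (shut) to 1.0 (fully open); "grip_force": force on a finger pad.
Only numpy, scipy, OpenCV 4.12 (cv2) and the standard library are available. Lean on these libraries where they do the work, as an engineer would, in place of code of your own. Each camera call takes 0.05 s, during which the arm holds its last target. There are 200 camera calls.

## Working session

There is one attempt and no reset: what is moved stays moved. The work goes in short steps, Python scripts to look and compute and a shell command to move; the robot and the scene stay as the last step left them, time stands still between calls to the robot, and variables do not carry over. Pictures are saved under pics/ and viewed, at most 10 in all, crops included, and the job is handed in when it is done.

```bash
ls; mkdir -p pics
python3 - <<'E'
from plant import bot
import cv2,numpy as np
s=bot.state(); print({k:np.round(v,3).tolist() for k,v in s.items()}, bot.grip_depth)
for n in("side","top"):
    c=bot.read_camera(n); cv2.imwrite(f"pics/{n}0.png",c["image"])
    print(n,{k:np.round(v,4).tolist() for k,v in c.items() if k!="image"})
E
```

```text
pics
{'time': 0.0, 'joint_positions': [-1.424, 0.492, 1.559, 0.0, 1.092, -0.106], 'joint_velocities': [0.001, -0.0, 0.001, 0.001, 0.001, -0.0], 'effort': [-0.001, -61.845, -26.16, -0.0, 0.004, -0.0], 'eef_pos': [0.156, -0.605, 0.231], 'orientation': [[0.968, 0.25, -0.0], [0.25, -0.968, 0.001], [0.0, -0.001, -1.0]], 'force': [0.878, 0.251, -0.329], 'wrist_torque': [-0.004, 0.048, -0.026], 'grip_force': 0.0, 'grip_width': 1.001} 0.0187
side {'vertical_fov': 42.857, 'cx': 282.3926, 'cy': 215.5016, 'k1': -0.1969, 'R': [[-0.9989, 0.0408, -0.023], [0.0432, 0.6112, -0.7903], [-0.0182, -0.7904, -0.6123]], 't': [0.6294, -0.0251, 1.1136]}
top {'vertical_fov': 56.5394, 'cx': 281.2991, 'cy': 208.9129, 'k1': -0.1052, 'R': [[0.0089, -0.9994, -0.0341], [-0.9824, -0.0024, -0.1869], [0.1867, 0.0352, -0.9818]], 't': [0.1216, 0.6426, 0.8045]}
```

View pics/side0.png

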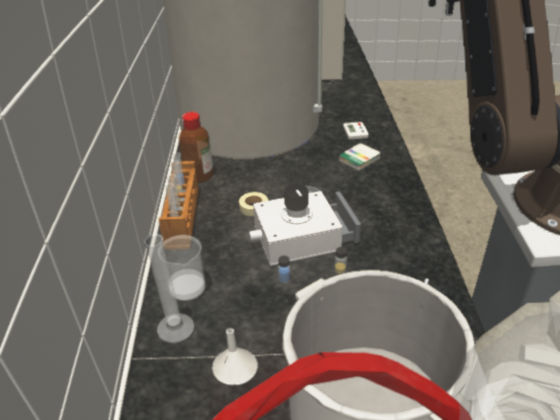

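View pics/top0.png

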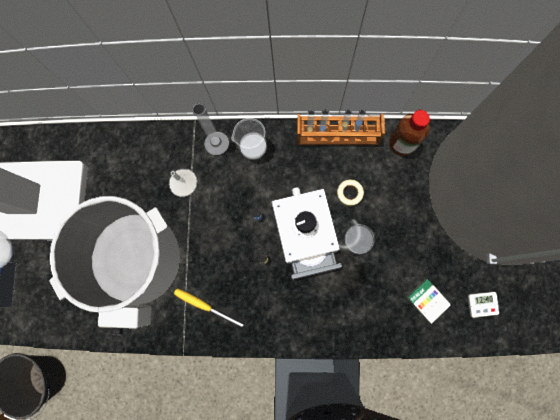

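The side view shows the unit at about (298,228), with the cap at (296,200) and the drawer front at (347,217). In the top view the cap is at (305,222), the drawer front at (316,270), the vials at (260,217) and (266,259), the dish at (358,238) and the tape at (350,193). I'll zoom in on both views.

Run:
```python
import cv2
a=cv2.imread("pics/side0.png")[170:290,230:390]; b=cv2.imread("pics/top0.png")[170:290,240:400]
cv2.imwrite("pics/s1.png",cv2.resize(a,None,fx=5,fy=5,interpolation=2)); cv2.imwrite("pics/t1.png",cv2.resize(b,None,fx=5,fy=5,interpolation=2))
```

```text
(no output)
```

View pics/s1.png

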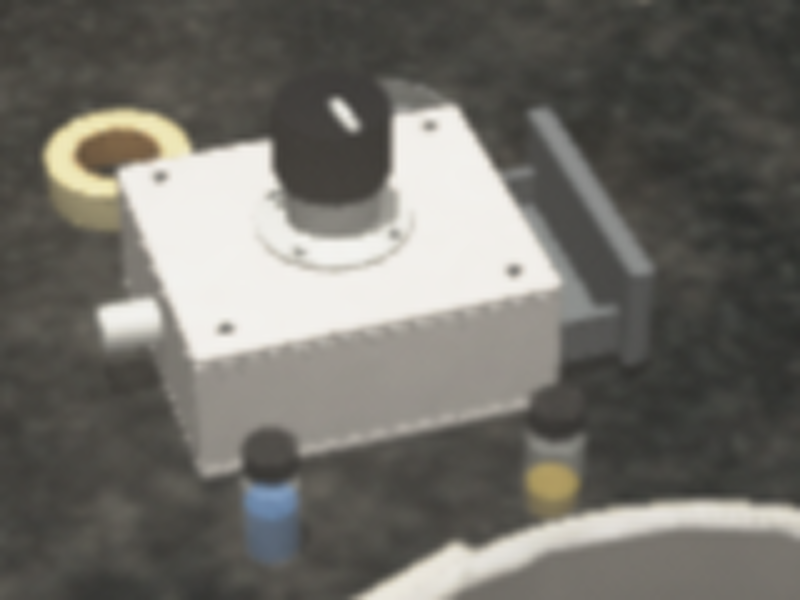

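View pics/t1.png

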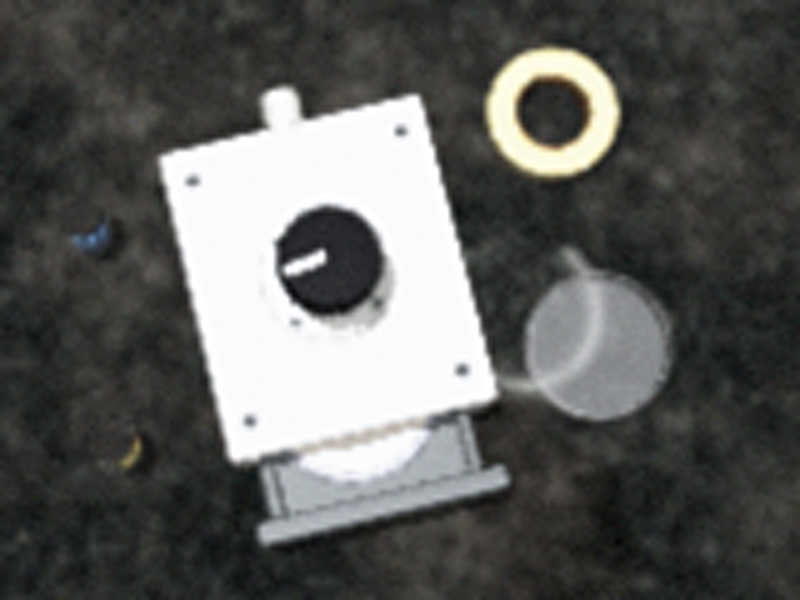

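The crops show the four top corners of the unit in each view. In the top crop they are (160,157), (418,96), (497,400) and (232,463). In the side crop they are (197,360), (120,168), (457,105) and (560,288). The drawer plate's outer top edge runs (262,545)–(508,483) in the top crop. The cap's top centre is at (331,258), with the rib pointing towards image left.

```bash
cat > h.py <<'E'
import numpy as np
from scipy.optimize import least_squares
from plant import bot
def proj(c,X):
    f=210/np.tan(np.radians(c["vertical_fov"])/2); p=np.atleast_2d(X)@np.array(c["R"]).T+c["t"]
    s=p[:,:2]/p[:,2:]; s=s*(1+c["k1"]*(s**2).sum(1,keepdims=True)); return s*f+[c["cx"],c["cy"]]
def ray2z(c,px,z):
    return least_squares(lambda q:(proj(c,[*q,z])-px).ravel(),[.6,0]).x
E
python3 - <<'E'
from h import *
T=bot.read_camera("top");S=bot.read_camera("side")
un=lambda p,o:(np.array(p,float)+.5)/5-.5+o
t=un([(160,157),(418,96),(497,400),(232,463)],[240,170]); s=un([(197,360),(120,168),(457,105),(560,288)],[230,170])
B=np.array([(.07,.06),(.07,-.06),(-.07,-.06),(-.07,.06)])
def W(q,b,z): 
    c,n=np.cos(q[2]),np.sin(q[2]); b=np.atleast_2d(b); return np.c_[b@np.array([[c,n],[-n,c]])+q[:2],np.full(len(b),z)]
for nm,sel in(("top",[1,0]),("side",[0,1]),("both",[1,1])):
    r=least_squares(lambda q:np.r_[sel[0]*(proj(T,W(q,B,.06))-t).ravel(),sel[1]*(proj(S,W(q,B,.06))-s).ravel()],[.6,0,.2])
    print(nm,r.x.round(4),"rms px",np.sqrt(r.cost*2/8/sum(sel)).round(2))
q=r.x; c,n=np.cos(q[2]),np.sin(q[2])
loc=lambda p:np.array([[c,n],[-n,c]])@(np.array(p)-q[:2])
for p in [(262,545),(508,483)]: 
    w=ray2z(T,un(p,[240,170]),.054); print("plate top",w.round(4),loc(w).round(4))
for p in [(650,268)]: w=ray2z(S,un(p,[230,170]),.054); print("plate side",w.round(4),loc(w).round(4))
print("cap",ray2z(T,un((331,258),[240,170]),.1155).round(4), ray2z(S,un((331,100),[230,170]),.1155).round(4))
a,b=ray2z(T,un((285,270),[240,170]),.1185),ray2z(T,un((325,258),[240,170]),.1185); print("rib yaw",np.arctan2(*(a-b)[::-1]))
for nm,p,z in(("vial y",(125,450),.03),("vial b",(92,238),.03),("dish",(597,345),.014),("tape",(553,112),.019)):
    w=ray2z(T,un(p,[240,170]),z); print(nm,w.round(3),loc(w).round(3))
E
```

```text
top [0.6065 0.0729 0.2385] rms px 0.18
side [0.6053 0.0732 0.2316] rms px 0.47
both [0.6058 0.073  0.2353] rms px 0.42
plate top [0.4893 0.1009] [-0.1067  0.0543]
plate top [ 0.5167 -0.0063] [-0.1051 -0.0563]
plate side [0.489  0.0997] [-0.1074  0.0532]
cap [0.6061 0.0725] [0.6058 0.0702]
rib yaw 1.8685693246707702
vial y [0.532 0.163] [-0.051  0.105]
vial b [0.629 0.18 ] [0.047 0.099]
dish [ 0.582 -0.053] [-0.053 -0.117]
tape [ 0.691 -0.035] [ 0.058 -0.125]
```

```bash
python3 -m pendant '[{"x":-10,"y":40},{"x":-10,"y":40},{"x":-10,"y":40},{"x":-10,"y":40},{"x":36,"y":11},{"x":37,"y":15},{"x":35,"y":17},{"x":33,"y":21},{"x":32,"y":23},{"x":29,"y":25}]' 255 60
```

```text
invalid input at $[0]: expected keys x, y, z, spin
```

```bash
python3 -m pendant '[{"x":-10,"y":40,"z":0,"spin":0},{"x":-10,"y":40,"z":0,"spin":0},{"x":-10,"y":40,"z":0,"spin":0},{"x":-10,"y":40,"z":0,"spin":0},{"x":36,"y":11,"z":0,"spin":0},{"x":37,"y":15,"z":0,"spin":0},{"x":35,"y":17,"z":0,"spin":0},{"x":33,"y":21,"z":0,"spin":0},{"x":32,"y":23,"z":0,"spin":0},{"x":29,"y":25,"z":0,"spin":0}]' 255 60
```

```text
time: 1.03
eef_pos: [0.3199, -0.3321, 0.2314]
orientation: [[0.968, 0.25, 0.0], [0.25, -0.968, -0.0], [0.0, 0.0, -1.0]]
force: [1.0, -0.7, -0.9]
grip_width: -0.004
grip_force: 0.0
```

```bash
python3 -m pendant '[{"x":27,"y":29,"z":0,"spin":0},{"x":24,"y":30,"z":0,"spin":0},{"x":23,"y":32,"z":0,"spin":0},{"x":18,"y":34,"z":0,"spin":0},{"x":17,"y":35,"z":0,"spin":0},{"x":13,"y":37,"z":0,"spin":0},{"x":9,"y":38,"z":0,"spin":0},{"x":7,"y":38,"z":0,"spin":0},{"x":4,"y":39,"z":0,"spin":0},{"x":0,"y":39,"z":0,"spin":0}]'
```

```text
time: 1.87
eef_pos: [0.4607, 0.0198, 0.2313]
orientation: [[0.968, 0.25, 0.0], [0.25, -0.968, -0.0], [0.0, 0.0, -1.0]]
force: [2.1, -0.3, 0.5]
grip_width: -0.003
grip_force: 0.0
```

```bash
python3 -m pendant '[{"x":0,"y":10,"z":-10,"spin":0},{"x":0,"y":10,"z":-20,"spin":-0.015},{"x":0,"y":0,"z":-30,"spin":0},{"x":0,"y":0,"z":-35,"spin":0},{"x":0,"y":0,"z":-35,"spin":0},{"x":0,"y":0,"z":-30,"spin":0},{"x":0,"y":0,"z":-20,"spin":0},{"x":0,"y":0,"z":-15,"spin":0},{"x":0,"y":0,"z":-5,"spin":0},{"x":0,"y":0,"z":0,"spin":0}]'
```

```text
time: 2.7
eef_pos: [0.46, 0.0379, 0.0305]
orientation: [[0.972, 0.236, -0.002], [0.236, -0.972, 0.0], [-0.002, -0.001, -1.0]]
force: [0.0, -0.2, 0.3]
grip_width: -0.005
grip_force: 0.0
```

```bash
python3 -m pendant '[{"x":9.7,"y":2.4,"z":0,"spin":0},{"x":9.7,"y":2.4,"z":0,"spin":0},{"x":4.9,"y":1.2,"z":0,"spin":0},{"x":2.9,"y":0.7,"z":0,"spin":0},{"x":2.9,"y":0.7,"z":0,"spin":0},{"x":2.9,"y":0.7,"z":0,"spin":0},{"x":2.9,"y":0.7,"z":0,"spin":0},{"x":2.9,"y":0.7,"z":0,"spin":0},{"x":2.9,"y":0.7,"z":0,"spin":0},{"x":2.9,"y":0.7,"z":0,"spin":0}]'
```

```text
time: 3.53
eef_pos: [0.5051, 0.0488, 0.0313]
orientation: [[0.972, 0.235, -0.0], [0.235, -0.972, -0.0], [-0.0, 0.0, -1.0]]
force: [-0.4, 0.3, 1.7]
grip_width: -0.0
grip_force: 0.5
```

```bash
python3 -m pendant '[{"x":1,"y":0.2,"z":0,"spin":0},{"x":1,"y":0.3,"z":0,"spin":0},{"x":1,"y":0.2,"z":0,"spin":0},{"x":1,"y":0.3,"z":0,"spin":0},{"x":1,"y":0.2,"z":0,"spin":0},{"x":1,"y":0.3,"z":0,"spin":0},{"x":1,"y":0.2,"z":0,"spin":0},{"x":1,"y":0.3,"z":0,"spin":0},{"x":0,"y":0,"z":0,"spin":0},{"x":0,"y":0,"z":0,"spin":0}]'
```

```text
time: 4.37
eef_pos: [0.5133, 0.0508, 0.0313]
orientation: [[0.972, 0.236, 0.001], [0.236, -0.972, -0.0], [0.001, 0.0, -1.0]]
force: [-0.4, -0.9, -0.4]
grip_width: -0.001
grip_force: 0.2
```

```bash
python3 -m pendant '[{"x":0.5,"y":0.1,"z":0,"spin":0},{"x":0.5,"y":0.1,"z":0,"spin":0},{"x":0.5,"y":0.1,"z":0,"spin":0},{"x":0.5,"y":0.1,"z":0,"spin":0},{"x":0.5,"y":0.1,"z":0,"spin":0},{"x":0.5,"y":0.2,"z":0,"spin":0},{"x":0.5,"y":0.1,"z":0,"spin":0},{"x":0.5,"y":0.1,"z":0,"spin":0},{"x":0,"y":0,"z":0,"spin":0},{"x":0,"y":0,"z":0,"spin":0}]'
```

```text
time: 5.2
eef_pos: [0.517, 0.0517, 0.0313]
orientation: [[0.972, 0.236, 0.0], [0.236, -0.972, -0.0], [0.0, 0.0, -1.0]]
force: [-0.5, -0.0, 0.1]
grip_width: -0.0
grip_force: 0.0
```

Run:
```python
from h import *
import cv2
c=bot.read_camera("side"); cv2.imwrite("pics/s2.png",cv2.resize(c["image"][150:270,230:390],None,fx=5,fy=5,interpolation=2))
print(bot.state()["force"])
```

```text
[ 0.47847706 -0.44989466 -0.25655406]
```

View pics/s2.png

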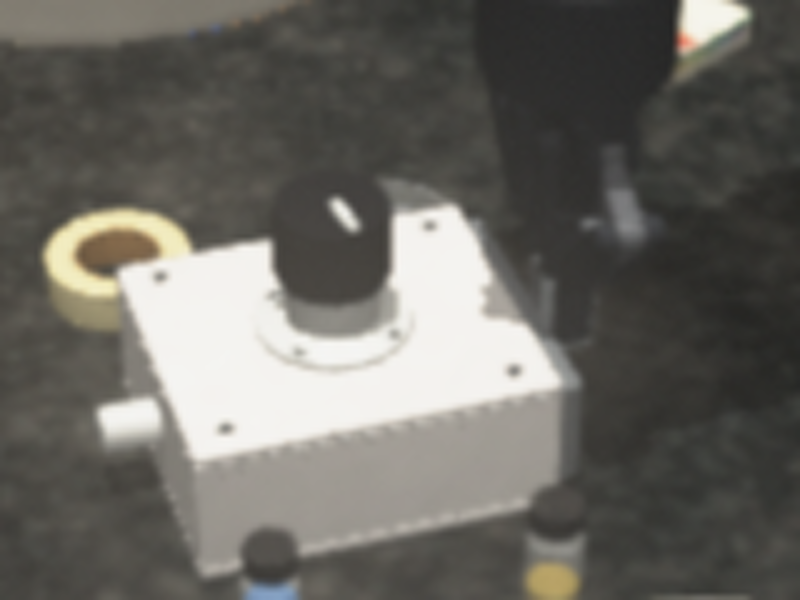

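The drawer plate now lies against the unit's front, at about (570,420) in the crop, with the fingers just at it. I'll press gently until the stop shows in the force.

```bash
python3 -m pendant '[{"x":0.4,"y":0.1,"z":0,"spin":0},{"x":0.4,"y":0.1,"z":0,"spin":0},{"x":0.4,"y":0.1,"z":0,"spin":0},{"x":0.4,"y":0.1,"z":0,"spin":0},{"x":0.4,"y":0.1,"z":0,"spin":0},{"x":0,"y":0,"z":0,"spin":0},{"x":0,"y":0,"z":0,"spin":0},{"x":0,"y":0,"z":0,"spin":0},{"x":0,"y":0,"z":0,"spin":0},{"x":0,"y":0,"z":0,"spin":0}]'
```

```text
time: 6.08
eef_pos: [0.5186, 0.0521, 0.0313]
orientation: [[0.972, 0.236, -0.001], [0.236, -0.972, -0.0], [-0.001, -0.0, -1.0]]
force: [-3.6, -2.0, 1.0]
grip_width: 0.0
grip_force: 1.9
```

```bash
python3 -m pendant '[{"x":0.3,"y":0.1,"z":0,"spin":0},{"x":0.3,"y":0.1,"z":0,"spin":0},{"x":0.3,"y":0,"z":0,"spin":0},{"x":0.3,"y":0.1,"z":0,"spin":0},{"x":0,"y":0,"z":0,"spin":0},{"x":0,"y":0,"z":0,"spin":0},{"x":0,"y":0,"z":0,"spin":0},{"x":0,"y":0,"z":0,"spin":0},{"x":0,"y":0,"z":0,"spin":0},{"x":0,"y":0,"z":0,"spin":0}]'
```

```text
time: 6.92
eef_pos: [0.5187, 0.0522, 0.0313]
orientation: [[0.972, 0.236, -0.003], [0.236, -0.972, -0.0], [-0.003, -0.0, -1.0]]
force: [-9.7, -4.9, 5.5]
grip_width: 0.001
grip_force: 5.0
```

The stop is solid: 11 N with no further motion, so the drawer is home. Next I back off, rise, open the fingers and turn to the grasp yaw of about 1.8 above the cap.

```bash
python3 -m pendant '[{"x":-8,"y":-2,"z":0,"spin":0},{"x":-24,"y":-6,"z":0,"spin":0},{"x":-16,"y":-4,"z":15,"spin":0},{"x":0,"y":0,"z":30,"spin":0},{"x":0,"y":0,"z":35,"spin":0.12},{"x":0,"y":0,"z":35,"spin":0.12},{"x":0,"y":0,"z":25,"spin":0.12},{"x":10,"y":0,"z":0,"spin":0.12},{"x":20,"y":5,"z":0,"spin":0.12},{"x":25,"y":5,"z":0,"spin":0.12}]' 0 60
```

```text
time: 7.75
eef_pos: [0.5274, 0.0506, 0.1724]
orientation: [[0.571, 0.821, 0.003], [0.821, -0.571, 0.0], [0.001, 0.002, -1.0]]
force: [-0.6, 0.2, -0.4]
grip_width: 0.999
grip_force: 0.0
```

```bash
python3 -m pendant '[{"x":30,"y":5,"z":0,"spin":0.12},{"x":30,"y":5,"z":0,"spin":0.12},{"x":15,"y":5,"z":0,"spin":0.12},{"x":5,"y":6,"z":0,"spin":0.12},{"x":0,"y":0,"z":0,"spin":0.12},{"x":0,"y":0,"z":0,"spin":0.12},{"x":0,"y":0,"z":0,"spin":0.12},{"x":0,"y":0,"z":0,"spin":0},{"x":0,"y":0,"z":0,"spin":0},{"x":0,"y":0,"z":0,"spin":0}]'; python3 -c "
from h import *
s=bot.state();print(s['eef_pos'],s['joint_positions'].round(3) if hasattr(s['joint_positions'],'round') else s['joint_positions'],np.arctan2(s['orientation'][1][0],s['orientation'][0][0]),s['wrist_torque'],s['grip_width'])"
```

```text
time: 8.58
eef_pos: [0.6072, 0.0714, 0.1713]
orientation: [[-0.221, 0.975, 0.001], [0.975, 0.221, 0.0], [-0.0, 0.001, -1.0]]
force: [-0.4, -0.5, -0.7]
grip_width: 1.004
grip_force: 0.0
[0.60718298 0.07143088 0.1713329 ] [ 0.009  0.535  1.659  0.     0.947 -0.214] 1.793756370862932 [ 0.05486777 -0.0281131   0.01222203] 1.0040353224413994
```

```bash
python3 -m pendant '[{"x":-1,"y":1,"z":-10,"spin":0},{"x":0,"y":0,"z":-20,"spin":0},{"x":0,"y":0,"z":-20,"spin":0},{"x":0,"y":0,"z":-15,"spin":0},{"x":0,"y":0,"z":-10,"spin":0},{"x":0,"y":0,"z":-8,"spin":0},{"x":0,"y":0,"z":-6,"spin":0},{"x":0,"y":0,"z":-2,"spin":0},{"x":0,"y":0,"z":0,"spin":0},{"x":0,"y":0,"z":0,"spin":0}]'
python3 - <<'E'
from h import *
import cv2
c=bot.read_camera("side"); cv2.imwrite("pics/s3.png",cv2.resize(c["image"][150:270,230:390],None,fx=5,fy=5,interpolation=2))
E
```

```text
time: 9.42
eef_pos: [0.6064, 0.0725, 0.0808]
orientation: [[-0.225, 0.974, 0.001], [0.974, 0.225, 0.0], [-0.0, 0.001, -1.0]]
force: [0.2, 0.2, -0.2]
grip_width: 0.995
grip_force: 0.0
```

View pics/s3.png

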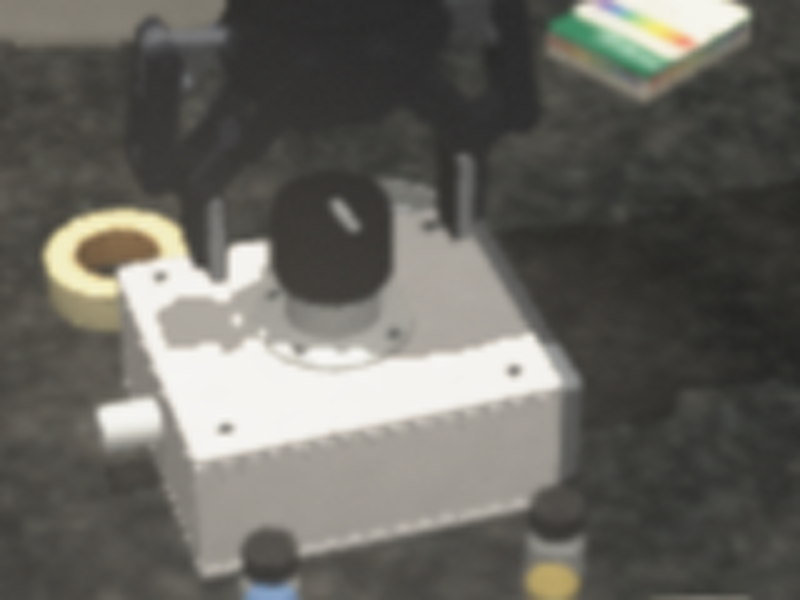

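The fingers straddle the cap, at about (215,240) and (462,195) in the crop, and the drawer plate is flush. I'll close on the cap.

```bash
python3 -m pendant '[{"x":0,"y":0,"z":0,"spin":0},{"x":0,"y":0,"z":0,"spin":0},{"x":0,"y":0,"z":0,"spin":0},{"x":0,"y":0,"z":0,"spin":0},{"x":0,"y":0,"z":0,"spin":0},{"x":0,"y":0,"z":0,"spin":0},{"x":0,"y":0,"z":0,"spin":0},{"x":0,"y":0,"z":0,"spin":0},{"x":0,"y":0,"z":0,"spin":0},{"x":0,"y":0,"z":0,"spin":0}]' 255 60
cat > st.py <<'E'
from h import *
s=bot.state();R=s['orientation'];print("t",s['time'],"yaw",np.arctan2(R[1][0],R[0][0]).round(4),"F",s['force'].round(1),"M",s['wrist_torque'].round(3),"eef",s['eef_pos'].round(4),"w",round(s['grip_width'],3),"gf",round(s['grip_force'],1),"q6",s['joint_positions'][5].round(3))
E
python3 st.py
```

```text
time: 10.3
eef_pos: [0.6072, 0.0727, 0.0812]
orientation: [[-0.225, 0.974, 0.003], [0.974, 0.225, 0.0], [-0.0, 0.003, -1.0]]
force: [3.9, 2.2, 5.4]
grip_width: 0.499
grip_force: 60.1
t 10.3 yaw 1.7977 F [3.9 2.2 5.4] M [ 0.32  -0.447 -0.061] eef [0.6072 0.0727 0.0812] w 0.499 gf 60.1 q6 -0.216
```

```bash
python3 -m pendant '[{"x":0,"y":0,"z":-0.1,"spin":-0.1},{"x":0,"y":0,"z":-0.1,"spin":-0.1},{"x":0,"y":0,"z":-0.1,"spin":-0.1},{"x":0,"y":0,"z":-0.1,"spin":-0.1},{"x":0,"y":0,"z":-0.1,"spin":-0.1},{"x":0,"y":0,"z":-0.1,"spin":-0.1},{"x":0,"y":0,"z":-0.1,"spin":-0.1},{"x":0,"y":0,"z":0,"spin":0},{"x":0,"y":0,"z":0,"spin":0},{"x":0,"y":0,"z":0,"spin":0}]'; python3 st.py
```

```text
time: 11.13
eef_pos: [0.6073, 0.0727, 0.0805]
orientation: [[0.456, 0.89, 0.003], [0.89, -0.456, 0.0], [0.002, 0.003, -1.0]]
force: [4.4, 2.3, 5.0]
grip_width: 0.5
grip_force: 60.1
t 11.1333 yaw 1.0975 F [4.4 2.3 5. ] M [ 0.346 -0.499 -0.091] eef [0.6073 0.0727 0.0805] w 0.5 gf 60.1 q6 0.484
```

```bash
python3 -m pendant '[{"x":0,"y":0,"z":-0.05,"spin":-0.05},{"x":0,"y":0,"z":-0.05,"spin":-0.05},{"x":0,"y":0,"z":-0.05,"spin":-0.05},{"x":0,"y":0,"z":-0.05,"spin":-0.05},{"x":0,"y":0,"z":0,"spin":0},{"x":0,"y":0,"z":0,"spin":0},{"x":0,"y":0,"z":0,"spin":0},{"x":0,"y":0,"z":0,"spin":0},{"x":0,"y":0,"z":0,"spin":0},{"x":0,"y":0,"z":0,"spin":0}]'
python3 - <<'E'
exec(open("st.py").read())
import cv2
c=bot.read_camera("side"); cv2.imwrite("pics/s4.png",cv2.resize(c["image"][160:230,250:345],None,fx=8,fy=8,interpolation=2))
E
```

```text
time: 11.97
eef_pos: [0.6074, 0.0727, 0.0803]
orientation: [[0.624, 0.782, 0.003], [0.782, -0.624, 0.0], [0.002, 0.002, -1.0]]
force: [4.8, 2.4, 5.5]
grip_width: 0.493
grip_force: 60.1
t 11.9667 yaw 0.8975 F [4.8 2.4 5.5] M [ 0.408 -0.53  -0.104] eef [0.6074 0.0727 0.0803] w 0.493 gf 60.1 q6 0.684
```

View pics/s4.png

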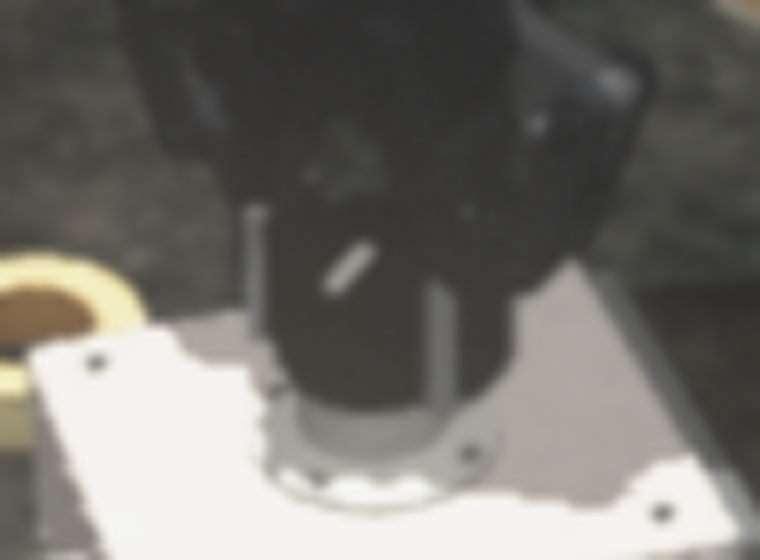

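The rib is visible between the fingers, at (335,290)–(370,245) in the crop, so the cap is turning with the gripper. I'll continue in short steps and watch torque and yaw lag.

```bash
python3 -m pendant '[{"x":0,"y":0,"z":-0.05,"spin":-0.05},{"x":0,"y":0,"z":-0.05,"spin":-0.05},{"x":0,"y":0,"z":-0.05,"spin":-0.05},{"x":0,"y":0,"z":-0.05,"spin":-0.05},{"x":0,"y":0,"z":-0.05,"spin":-0.05},{"x":0,"y":0,"z":0,"spin":0},{"x":0,"y":0,"z":0,"spin":0},{"x":0,"y":0,"z":0,"spin":0},{"x":0,"y":0,"z":0,"spin":0},{"x":0,"y":0,"z":0,"spin":0}]' >/dev/null; python3 st.py
```

```text
t 12.85 yaw 0.6475 F [3.8 1.9 6.2] M [ 0.399 -0.56  -0.061] eef [0.6074 0.0726 0.0801] w 0.497 gf 60.1 q6 0.934
```

```bash
python3 -m pendant '[{"x":0,"y":0,"z":-0.05,"spin":-0.05},{"x":0,"y":0,"z":-0.05,"spin":-0.05},{"x":0,"y":0,"z":-0.05,"spin":-0.05},{"x":0,"y":0,"z":-0.05,"spin":-0.05},{"x":0,"y":0,"z":0,"spin":0},{"x":0,"y":0,"z":0,"spin":0},{"x":0,"y":0,"z":0,"spin":0},{"x":0,"y":0,"z":0,"spin":0},{"x":0,"y":0,"z":0,"spin":0},{"x":0,"y":0,"z":0,"spin":0}]'>/dev/null; python3 st.py
```

```text
t 13.6833 yaw 0.4475 F [4.5 1.6 5.4] M [ 0.35  -0.592 -0.031] eef [0.6074 0.0726 0.0799] w 0.496 gf 60.1 q6 1.134
```

```bash
python3 -m pendant '[{"x":0,"y":0,"z":-0.05,"spin":-0.05},{"x":0,"y":0,"z":-0.05,"spin":-0.05},{"x":0,"y":0,"z":-0.05,"spin":-0.05},{"x":0,"y":0,"z":-0.05,"spin":-0.05},{"x":0,"y":0,"z":0,"spin":0},{"x":0,"y":0,"z":0,"spin":0},{"x":0,"y":0,"z":0,"spin":0},{"x":0,"y":0,"z":0,"spin":0},{"x":0,"y":0,"z":0,"spin":0},{"x":0,"y":0,"z":0,"spin":0}]' >/dev/null; python3 st.py
```

```text
t 14.5167 yaw 0.2475 F [4.6 1.5 6. ] M [ 0.278 -0.622 -0.065] eef [0.6075 0.0726 0.0797] w 0.497 gf 60.2 q6 1.334
```

```bash
python3 -m pendant '[{"x":0,"y":0,"z":-0.05,"spin":-0.05},{"x":0,"y":0,"z":-0.05,"spin":-0.05},{"x":0,"y":0,"z":-0.05,"spin":-0.05},{"x":0,"y":0,"z":0,"spin":0},{"x":0,"y":0,"z":0,"spin":0},{"x":0,"y":0,"z":0,"spin":0},{"x":0,"y":0,"z":0,"spin":0},{"x":0,"y":0,"z":0,"spin":0},{"x":0,"y":0,"z":0,"spin":0},{"x":0,"y":0,"z":0,"spin":0}]'>/dev/null; python3 st.py
```

```text
t 15.35 yaw 0.0974 F [4.  1.8 6.4] M [ 0.284 -0.578 -0.128] eef [0.6075 0.0725 0.0796] w 0.498 gf 60.2 q6 1.484
```

```bash
python3 -m pendant '[{"x":0,"y":0,"z":-0.05,"spin":-0.05},{"x":0,"y":0,"z":-0.05,"spin":-0.05},{"x":0,"y":0,"z":-0.05,"spin":-0.05},{"x":0,"y":0,"z":0,"spin":0},{"x":0,"y":0,"z":0,"spin":0},{"x":0,"y":0,"z":0,"spin":0},{"x":0,"y":0,"z":0,"spin":0},{"x":0,"y":0,"z":0,"spin":0},{"x":0,"y":0,"z":0,"spin":0},{"x":0,"y":0,"z":0,"spin":0}]' >/dev/null; python3 st.py
```

```text
t 16.1833 yaw -0.0483 F [0.4 1.1 7.9] M [ 0.19  -0.146  1.712] eef [0.6068 0.0725 0.0794] w 0.497 gf 60.7 q6 1.632
```

```bash
python3 -m pendant '[{"x":0,"y":0,"z":-0.05,"spin":-0.05},{"x":0,"y":0,"z":-0.05,"spin":-0.05},{"x":0,"y":0,"z":-0.05,"spin":-0.05},{"x":0,"y":0,"z":0,"spin":0},{"x":0,"y":0,"z":0,"spin":0},{"x":0,"y":0,"z":0,"spin":0},{"x":0,"y":0,"z":0,"spin":0},{"x":0,"y":0,"z":0,"spin":0},{"x":0,"y":0,"z":0,"spin":0},{"x":0,"y":0,"z":0,"spin":0}]'>/dev/null
python3 - <<'E'
exec(open("st.py").read())
import cv2
c=bot.read_camera("side"); cv2.imwrite("pics/s5.png",cv2.resize(c["image"][160:230,250:345],None,fx=8,fy=8,interpolation=2))
E
```

```text
t 17.0167 yaw -0.1997 F [ 7.5 -0.6  4.7] M [-0.096 -1.081  1.079] eef [0.6082 0.0723 0.0794] w 0.495 gf 65.6 q6 1.782
```

View pics/s5.png

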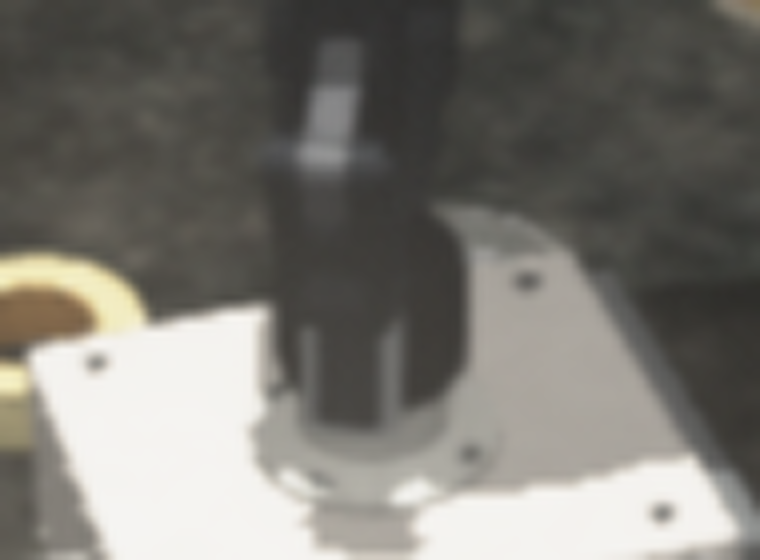

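Torque jumped to 1.7 N m between tool yaw 0.10 and −0.05, and then the pads slipped on the cap, so it has bottomed. The near finger hides the rib in this view. I'll unwind in small steps to find where the torque releases, which is the true start of the back-off.

```bash
python3 -m pendant '[{"x":0,"y":0,"z":0,"spin":0.01},{"x":0,"y":0,"z":0,"spin":0},{"x":0,"y":0,"z":0,"spin":0},{"x":0,"y":0,"z":0,"spin":0},{"x":0,"y":0,"z":0,"spin":0},{"x":0,"y":0,"z":0,"spin":0},{"x":0,"y":0,"z":0,"spin":0},{"x":0,"y":0,"z":0,"spin":0},{"x":0,"y":0,"z":0,"spin":0},{"x":0,"y":0,"z":0,"spin":0}]' >/dev/null; python3 st.py
```

```text
t 17.9 yaw -0.1901 F [ 8.1 -0.2  5.1] M [-0.111 -1.138  0.968] eef [0.6082 0.0723 0.0795] w 0.5 gf 65.6 q6 1.773
```

```bash
python3 -m pendant '[{"x":0,"y":0,"z":0,"spin":0.01},{"x":0,"y":0,"z":0,"spin":0},{"x":0,"y":0,"z":0,"spin":0},{"x":0,"y":0,"z":0,"spin":0},{"x":0,"y":0,"z":0,"spin":0},{"x":0,"y":0,"z":0,"spin":0},{"x":0,"y":0,"z":0,"spin":0},{"x":0,"y":0,"z":0,"spin":0},{"x":0,"y":0,"z":0,"spin":0},{"x":0,"y":0,"z":0,"spin":0}]' >/dev/null; python3 st.py
```

```text
t 18.7333 yaw -0.1806 F [ 7.6 -0.3  5.3] M [-0.07  -1.084  0.73 ] eef [0.6082 0.0723 0.0794] w 0.501 gf 65.6 q6 1.763
```

```bash
python3 -m pendant '[{"x":0,"y":0,"z":0,"spin":0.02},{"x":0,"y":0,"z":0,"spin":0},{"x":0,"y":0,"z":0,"spin":0},{"x":0,"y":0,"z":0,"spin":0},{"x":0,"y":0,"z":0,"spin":0},{"x":0,"y":0,"z":0,"spin":0},{"x":0,"y":0,"z":0,"spin":0},{"x":0,"y":0,"z":0,"spin":0},{"x":0,"y":0,"z":0,"spin":0},{"x":0,"y":0,"z":0,"spin":0}]' >/dev/null; python3 st.py
```

```text
t 19.5667 yaw -0.1614 F [ 7.2 -0.4  4.8] M [-0.083 -1.114  0.374] eef [0.6082 0.0723 0.0795] w 0.501 gf 65.6 q6 1.743
```

```bash
python3 -m pendant '[{"x":0,"y":0,"z":0,"spin":0.02},{"x":0,"y":0,"z":0,"spin":0},{"x":0,"y":0,"z":0,"spin":0},{"x":0,"y":0,"z":0,"spin":0},{"x":0,"y":0,"z":0,"spin":0},{"x":0,"y":0,"z":0,"spin":0},{"x":0,"y":0,"z":0,"spin":0},{"x":0,"y":0,"z":0,"spin":0},{"x":0,"y":0,"z":0,"spin":0},{"x":0,"y":0,"z":0,"spin":0}]' >/dev/null; python3 st.py
```

```text
t 20.4 yaw -0.1423 F [ 6.3 -0.9  5. ] M [-0.064 -1.097  0.036] eef [0.6082 0.0723 0.0795] w 0.495 gf 65.6 q6 1.724
```

```bash
python3 -m pendant '[{"x":0,"y":0,"z":0,"spin":0.02},{"x":0,"y":0,"z":0,"spin":0},{"x":0,"y":0,"z":0,"spin":0},{"x":0,"y":0,"z":0,"spin":0},{"x":0,"y":0,"z":0,"spin":0},{"x":0,"y":0,"z":0,"spin":0},{"x":0,"y":0,"z":0,"spin":0},{"x":0,"y":0,"z":0,"spin":0},{"x":0,"y":0,"z":0,"spin":0},{"x":0,"y":0,"z":0,"spin":0}]' >/dev/null; python3 st.py
```

```text
t 21.2333 yaw -0.1223 F [7.6 1.  4.6] M [ 0.006 -1.123  0.038] eef [0.6082 0.0723 0.0795] w 0.496 gf 65.6 q6 1.704
```

```bash
python3 -m pendant '[{"x":0,"y":0,"z":0,"spin":0.02},{"x":0,"y":0,"z":0,"spin":0},{"x":0,"y":0,"z":0,"spin":0},{"x":0,"y":0,"z":0,"spin":0},{"x":0,"y":0,"z":0,"spin":0},{"x":0,"y":0,"z":0,"spin":0},{"x":0,"y":0,"z":0,"spin":0},{"x":0,"y":0,"z":0,"spin":0},{"x":0,"y":0,"z":0,"spin":0},{"x":0,"y":0,"z":0,"spin":0}]' >/dev/null; python3 st.py
```

```text
t 22.0667 yaw -0.1023 F [7.9 0.7 5.1] M [ 0.091 -1.074 -0.03 ] eef [0.6082 0.0723 0.0795] w 0.498 gf 65.6 q6 1.684
```

The torque releases at yaw ≈ −0.142, so the quarter-turn target is yaw ≈ 1.429. That leaves +1.531 to go.

```bash
python3 -m pendant '[{"x":0,"y":0,"z":0.1,"spin":0.06},{"x":0,"y":0,"z":0.1,"spin":0.1},{"x":0,"y":0,"z":0.1,"spin":0.1},{"x":0,"y":0,"z":0.1,"spin":0.1},{"x":0,"y":0,"z":0.1,"spin":0.1},{"x":0,"y":0,"z":0.1,"spin":0.1},{"x":0,"y":0,"z":0.1,"spin":0.1},{"x":0,"y":0,"z":0.1,"spin":0.1},{"x":0,"y":0,"z":0.1,"spin":0.1},{"x":0,"y":0,"z":0.1,"spin":0.1}]' >/dev/null; python3 st.py
```

```text
t 22.9 yaw 0.8624 F [5.4 6.7 4.8] M [ 0.989 -0.882 -0.024] eef [0.6079 0.0731 0.0804] w 0.497 gf 65.6 q6 0.719
```

```bash
python3 -m pendant '[{"x":0,"y":0,"z":0.1,"spin":0.1},{"x":0,"y":0,"z":0.1,"spin":0.1},{"x":0,"y":0,"z":0.1,"spin":0.1},{"x":0,"y":0,"z":0.1,"spin":0.1},{"x":0,"y":0,"z":0.1,"spin":0.1},{"x":0,"y":0,"z":0,"spin":0.07},{"x":0,"y":0,"z":0,"spin":0},{"x":0,"y":0,"z":0,"spin":0},{"x":0,"y":0,"z":0,"spin":0},{"x":0,"y":0,"z":0,"spin":0}]' >/dev/null
python3 - <<'E'
exec(open("st.py").read())
import cv2
c=bot.read_camera("side"); cv2.imwrite("pics/s6.png",cv2.resize(c["image"][160:230,250:345],None,fx=8,fy=8,interpolation=2))
E
```

```text
t 23.7333 yaw 1.4279 F [3.8 6.  7. ] M [ 1.134 -0.618  0.071] eef [0.6074 0.0733 0.0809] w 0.496 gf 65.8 q6 0.154
```

View pics/s6.png

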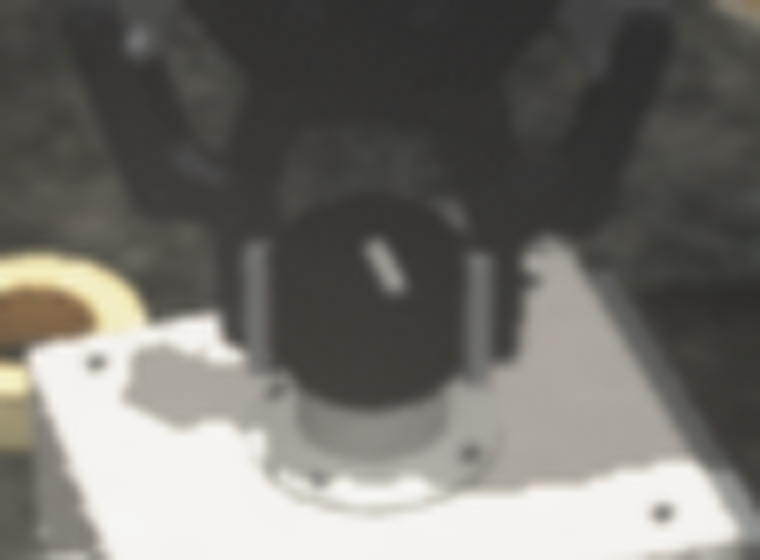

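The cap is held between the fingers, with the rib at (375,240)–(403,293). I'll check the rib angle against the tool yaw before and after the slip.

```bash
python3 - <<'E'
from h import *
S=bot.read_camera("side")
for nm,a,b,ty,f,o in(("start",(335,102),(355,128),1.798,5,(230,170)),("s4",(370,245),(335,290),.8975,8,(250,160)),("now",(375,240),(403,293),1.428,8,(250,160))):
    P=[ray2z(S,(np.array(p)+.5)/f-.5+o,.1175) for p in(a,b)]; d=P[1]-P[0]; y=np.arctan2(d[1],d[0]); print(nm,y.round(3),"minus tool",(y-ty).round(3))
E
python3 st.py
```

```text
start 1.923 minus tool 0.125
s4 1.087 minus tool 0.19
now 1.802 minus tool 0.374
t 23.8333 yaw 1.4279 F [3.3 6.4 7.2] M [ 1.089 -0.564  0.122] eef [0.6074 0.0733 0.0809] w 0.496 gf 65.8 q6 0.154
```

The rib slip of about 0.2 rad agrees with the torque-based estimate, the cap is a quarter turn up from the stop, and the grip is steady. Handing in.

```bash
python3 -c "
from plant import bot
print(bot.job_done())"
```

```text
the job is handed in; nothing more can be done
None
```

I pushed the drawer home against its stop, screwed the cap down to its stop (the pads slipped about 0.2 rad there), backed it off about 1.57 rad measured from where the torque released, and handed in at about 24 s with the cap still gripped; no verdict came back.

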